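Find the full tin by its weight

TASK

One of these three closed tins is still full, and you can only tell by the weight. Stand the fallen tin up on the worktop and let go of it; then lift the left tin to heft it and set it down, and after that heft the right tin the same way. Finish holding the heaviest of the three upright in the gripper, at least 10 cm clear of the worktop, with the other two standing upright on the worktop; keep hold of it at the end, don't knock over the standing tins, and leave the other things where they are.

Things in the scene. Friction and masses are not known exactly. Their poses are not given: they have to be found in the camera images.
- fallen_tin_center (a point): The tin lying on its side between the other two, lid roughly to the robot's left: plain metal tin 58 x 58 x 88 mm tall; the lid (fixed on, fine edge line 20 mm below the top) has a round wooden knob 18 mm wide, 12 mm high. Point: the tin's centre, 44 mm above its underside; z axis from underside to lid, x and y square to the sides. 
- left_tin_center (a point): The standing tin on the robot's left (+y), same look, size, centre point and axes as the fallen one. Each tin weighs 0.2 to 0.8 kg with its hidden contents, the heaviest at least 0.25 kg more than either other; contents can shift inside by 1 or 2 mm.
- right_tin_center (a point): The standing tin on the robot's right (-y), same look, size, centre point and axes as the fallen one.
- pen_green: Bystander: dark pen lying between the fallen and the left tin, 12 x 145 x 9 mm, long along its y axis; origin under its middle.
- car_fob: Bystander: black car key fob lying between the fallen and the right tin, 36 x 74 x 14 mm, long along its y axis; origin under its middle.
- table_spoon: Bystander: metal table spoon lying behind the tins, 188 x 39 x 16 mm, long along its x axis; origin under its middle.
- lemon_1: Bystander: yellow lemon behind the tins on the left, 72 x 57 x 58 mm; origin at its underside.
- tape_roll: Bystander: roll of brown tape lying flat behind the tins on the right, 92 x 90 x 48 mm; origin under its middle.

How it is judged:
By the outcome, as a careful person would: the job done as asked, in the order asked, and still so for the second after the job is handed in, while the arm keeps its last pose, push and grip.
It also fails if it takes over 72 s, if anything falls off the work surface, if the arm or the gripper's body presses on something with over 40 N, if the wrist force passes 120 N, or if a joint passes its speed limit or range.

ROBOT

A 6-joint arm with a two-finger parallel gripper is mounted at the origin on a cart in front of the work surface, level with it; the furniture and walls round the work are solid. World frame = base frame: x ahead of the robot, y to its left, z up, the work surface at z = 0. Lengths are in mm, angles in rad, forces in N, time in s.
With the tool pointing down it reaches from about 300 to 775 mm from the base axis. Payload 14.6 kg.
Tool frame: the origin (TCP) lies between the finger pads; the fingertips stand manip.finger_overhang ahead of it and the grasp point (between the pads) lies 2 mm behind it (manip.finger_overhang is the distance from the TCP to the fingertips, in mm); z points along the fingers, y is the direction in which the jaws open and shut (so a half turn about z gives the same grasp; the last joint's range is limited). The gripper opens to 94 mm and grips with 3 to 60 N. Pads are 16 mm wide; open, the fingers measure 119 mm over their backs; the gripper's body (75 mm by 177 mm) begins 78 mm behind the grasp point.
Start: joints at [1.145, 0.3, 1.521, -0, 1.321, -0.067], TCP at [193.13, 514.966, 222.446] pointing down, gripper open.
Joint ranges: [-3.03, 3.03], [-0.79, 2.21], [0.23, 2.52], [-1.04, 4.18], [0, 3.07], [-2.55, 2.55]. Speed limits (rad/s): [2.22, 2.22, 2.57, 3.14, 3.14, 3.14].

INTERFACE

Orientations are given as [roll, pitch, yaw] about the fixed x, y, z axes, in that order (R = Rz(yaw) Ry(pitch) Rx(roll)).
In Python, from cell import manip gives the robot as it stands.
- The arm moves only by the tool drive_tool, never from a script. Its argument "steps" is a list of rows, each an object with "delta_pos": the shift along the world's x, y, z in mm, a list of three; "yaw": the turn about the world's z in rad; "hand": the finger opening in mm, from 0 to 94. A call has 1 to 5 rows; each row shifts and turns the commanded pose from where the row before left it; what a row does not reach is not made up. A row lasts 1/12 s, in which the tool goes at most 41.7 mm and 7.16 degrees, less where a joint would pass 70% of its speed; a pose out of reach is approached as far as the arm can. A call is refused whole if a number of a shift passes 41.7 or a number of a turn 0.125, either way. A call with a gripper value outside its range is refused whole. The fingers move at their own pace and stop on an object; "squeeze" is the grip in N (left out, the last holds). Time passes only in rows, so rows that do not move let the fingers close. It gives the time, the measured TCP pose, the force and the opening at its end, in the units of the state.
- manip.read_state(): the state, without advancing time (a new reading comes with each control period).
- manip.camera(name): name is "scene" or "top" or "wrist"; returns a dict with "frame" (384x512x3 uint8, red, green, blue), "range_z" (384x512 float32, mm along the optical axis (not along the pixel's ray), 0 where there is no reading), "intrinsics" (3x3 intrinsics, pixels), "dist_coeffs" ([k1, k2, p1, p2, k3] as OpenCV has them; the pictures are not rectified), "position" and "attitude" of the camera in the world. Camera axes: x right, y down, z forward; pixel columns grow to the right and rows downward; lengths in mm; the calibration is good to about 2 mm. A picture is of the moment at which its call begins.
- manip.sign_off(): hands the job in, once; it reports no verdict.
The state is a dict: "clock": time; "joints": joint angles; "qd": joint speeds; "effort": joint torques, N m; "eef_pos": TCP position; "eef_rot": TCP orientation; "wrist_force": force on the tool from outside, world axes, zero at the start; "moment": the same for the moment, N m; "finger_gap": finger opening in mm.
Only numpy, scipy, OpenCV 4.12 (cv2) and the standard library are available. Lean on these libraries where they do the work, as an engineer would, in place of code of your own. Each camera call takes 0.05 s, during which the arm holds its last target.

## Working session

There is one attempt and no reset: what is moved stays moved. The work goes in short steps, Python scripts to look and compute and a tool call to move; the robot and the scene stay as the last step left them, time stands still between calls to the robot, and variables do not carry over. Pictures are saved under pics/ and viewed, and the job is handed in when it is done.

Besides the shell and the picture viewer there is one more tool, called after ">>>" by a JSON object that holds its "method" and its "body". drive_tool: Moves the arm, as the interface text tells. Its arguments: {"type":"object","properties":{"steps":{"type":"array"},"squeeze":{"type":"number"}},"required":["steps"]}

```bash
ls; mkdir -p pics
python3 - <<'E'
from cell import manip
import cv2
print(manip.read_state()); print(manip.finger_overhang)
for n in("scene","top"):
    c=manip.camera(n); cv2.imwrite(f"pics/{n}0.png",c["frame"][:,:,::-1]); print(n,c["intrinsics"],c["dist_coeffs"],c["position"],c["attitude"])
E
```

```text
pics
{'clock': 0.0, 'joints': array([ 1.14541058e+00,  3.00445415e-01,  1.52158684e+00, -1.30923815e-05,
        1.32070450e+00, -6.65999321e-02]), 'qd': array([ 0.00038549,  0.0011993 , -0.0007584 ,  0.00124078, -0.0009223 ,
       -0.00066911]), 'effort': array([-1.62751392e-03, -5.31807268e+01, -3.52738488e+01,  7.07937218e-02,
        2.43371405e-02, -1.50975757e-04]), 'eef_pos': array([193.02918311, 514.75030529, 221.8979744 ]), 'eef_rot': array([-3.14045025e+00, -6.34873745e-05,  2.78281005e+00]), 'wrist_force': array([ 0.57402416, -0.09630241, -0.40391187]), 'moment': array([-0.05155938, -0.0018374 , -0.03160187]), 'finger_gap': 93.97490627230195}
17.0
scene [[406.46968279   0.         251.17357833]
 [  0.         406.46968279 188.18896784]
 [  0.           0.           1.        ]] [-0.07616316  0.          0.          0.          0.        ] [  17.78181879 -762.31935892  715.02043735] [-2.19868784  0.02299941 -0.64317053]
top [[463.42180807   0.         250.29046774]
 [  0.         463.42180807 194.99547207]
 [  0.           0.           1.        ]] [-0.154201  0.        0.        0.        0.      ] [ 366.88070697   -7.10461254 1338.84143768] [-3.00777616e+00  2.98163786e-03 -1.58756297e+00]
```

View pics/top0.png

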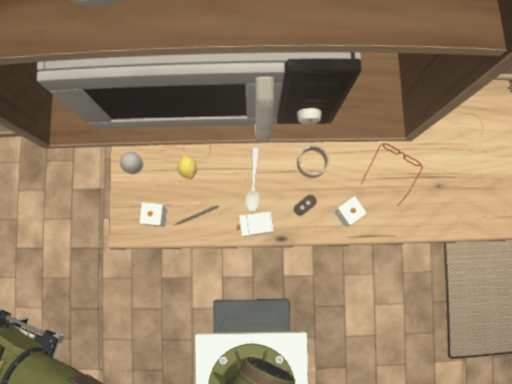

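View pics/scene0.png

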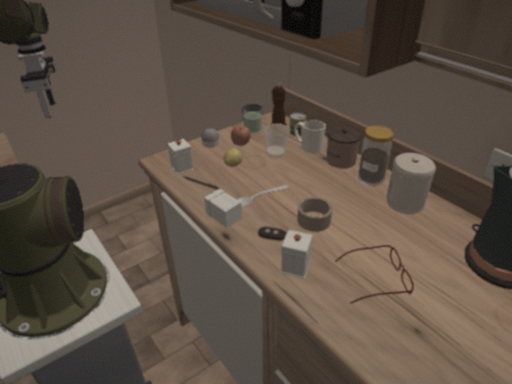

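The top view shows the left tin near (151,214), the fallen tin near (257,223) with its knob at (238,227), and the right tin near (351,210). The spoon bowl is close behind the fallen tin, near (253,205), and a cabinet hangs over the back. Next I'll measure these.

```bash
cat > h.py <<'E'
from cell import manip
import cv2, numpy as np
from scipy.spatial.transform import Rotation as R
def cam(n): return manip.camera(n)
def rot(c):
    return R.from_euler('xyz',c["attitude"]).as_matrix()
def pts(c,uv,z=None,depth=None):
    uv=np.array(uv,float).reshape(-1,1,2)
    n=cv2.undistortPoints(uv,c["intrinsics"],c["dist_coeffs"]).reshape(-1,2)
    d=np.c_[n,np.ones(len(n))]
    if depth is not None: return (d*np.reshape(depth,(-1,1)))@rot(c).T+c["position"]
    w=d@rot(c).T; t=(z-c["position"][2])/w[:,2]
    return c["position"]+w*t[:,None]
def cloud(c):
    h,w=c["range_z"].shape
    u,v=np.meshgrid(np.arange(w),np.arange(h))
    P=pts(c,np.c_[u.ravel(),v.ravel()],depth=c["range_z"].ravel()).reshape(h,w,3)
    P[c["range_z"]==0]=np.nan
    return P
E
python3 - <<'E'
from h import *
c=cam("top");P=cloud(c)
np.set_printoptions(precision=1,suppress=True)
print("table",P[225,200],P[230,330]); 
print("cab",[P[r,256] for r in (40,60,80,100,120,135,145)])
print("cab2",[P[r,430] for r in (20,40,60,100,120,140)])
f=c["frame"].astype(int); hsv=cv2.cvtColor(c["frame"],cv2.COLOR_RGB2HSV)
m=((P[...,2]>25)&(P[...,2]<110)&(hsv[...,1]<60)&(hsv[...,2]>120)).astype(np.uint8)
n,l,s,ce=cv2.connectedComponentsWithStats(m)
for i in range(1,n):
    if s[i,4]>60:
        q=P[l==i]; r=cv2.minAreaRect(q[:,:2].astype(np.float32)); print(s[i],ce[i],"rect",r,"z",np.percentile(q[:,2],[10,50,90]))
im=c["frame"][185:250,130:380,::-1]; cv2.imwrite("pics/top0z.png",cv2.resize(im,None,fx=3.2,fy=3.2,interpolation=cv2.INTER_CUBIC))
im=c["frame"][190:245,215:330,::-1]; cv2.imwrite("pics/top0y.png",cv2.resize(im,None,fx=6.5,fy=6.5,interpolation=cv2.INTER_CUBIC))
c=cam("scene")
im=c["frame"][130:290,155:325,::-1]; cv2.imwrite("pics/sc0z.png",cv2.resize(im,None,fx=3.7,fy=3.7,interpolation=cv2.INTER_CUBIC))
E
```

```text
table [462.  141.1  -0.2] [ 440.7 -235.3    1.6]
cab [array([606.8, -16.1, 856.9]), array([636.3, -17.7, 736.6]), array([609.5, -17.3, 729.9]), array([585.6, -16.9, 714.8]), array([569.2, -17. , 672.4]), array([561.2, -17.4, 616.2]), array([696.6, -25.6,  -1.2])]
cab2 [array([ 633.8, -219.5,  857.2]), array([ 607.8, -216.2,  857.7]), array([ 685.6, -311.6,  628.6]), array([ 620.9, -311.6,  611. ]), array([ 589.2, -312.8,  600.1]), array([ 706.1, -554.7,    1.9])]
[120 152  22  21 322] [130.2 161.4] rect ((645.5204467773438, 339.7629699707031), (55.821044921875, 59.92243576049805), 30.078380584716797) z [42.  53.7 60.8]
[334 196  32  30 510] [349.9 211. ] rect ((489.2968444824219, -282.8109436035156), (59.22502899169922, 59.62612533569336), 33.0145149230957) z [62.2 88.7 92.5]
[140 202  26  24 498] [152.5 214. ] rect ((489.4483642578125, 266.847900390625), (58.11712646484375, 58.728477478027344), 82.55410766601562) z [60.  88.6 92.4]
[239 212  34  24 659] [255.8 223.3] rect ((460.8881530761719, -20.053142547607422), (56.884883880615234, 87.93054962158203), 7.608861923217773) z [55.3 58.9 62.3]
```

View pics/top0z.png

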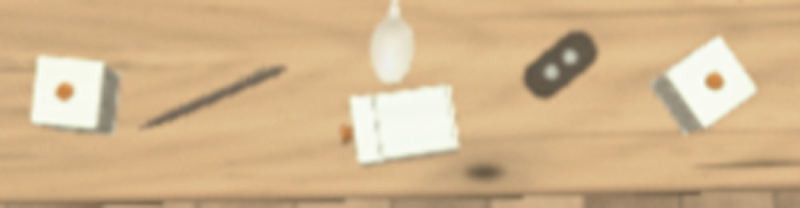

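View pics/top0y.png

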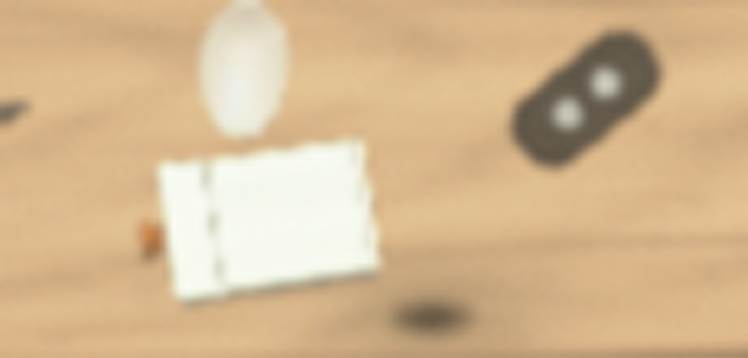

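View pics/sc0z.png

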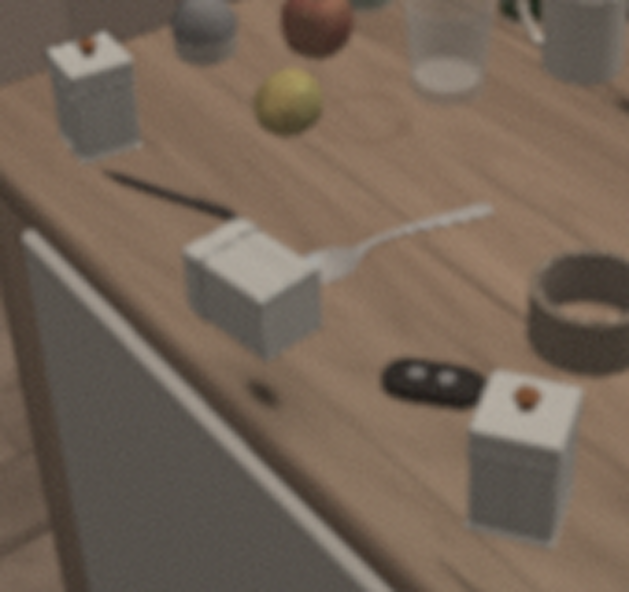

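Run:
```python
from h import *
np.set_printoptions(precision=1,suppress=True)
c=cam("top")
k=lambda a:[[215+x/6.5-.4,190+y/6.5-.4] for x,y in a]
print("spoon tip, L,R widest",pts(c,k([(243,137),(203,80),(288,75),(205,110),(285,110)]),z=5))
print("tin corners", pts(c,k([(158,163),(360,140),(380,268),(182,300)]),z=58))
print("fob",pts(c,k([(515,125),(552,168),(660,75)]),z=8))
print("knob",pts(c,k([(151,238)]),z=29))
P=cloud(c)
print("edge", pts(c,[(256,244),(151,247),(350,242)],z=0))
q=lambda a:[[130+x/3.2-.4,185+y/3.2-.4] for x,y in a]
print("pen",pts(c,q([(285,67),(142,128)]),z=5))
print("left top corners",pts(c,q([(38,56),(106,62),(101,131),(31,123)]),z=88), "knob",pts(c,q([(65,91)]),z=100))
print("right top corners",pts(c,q([(719,37),(757,88),(704,123),(663,77)]),z=88),"knob",pts(c,q([(715,81)]),z=100))
for n in("scene",):
    d=cam(n);p=cloud(d);f=d["frame"]
    hsv=cv2.cvtColor(f,cv2.COLOR_RGB2HSV)
    m=((p[...,2]>12)&(p[...,2]<105)&(hsv[...,1]<60)&(p[...,0]<530)&(p[...,0]>380)&(abs(p[...,1])<340)).astype(np.uint8)
    N,l,s,ce=cv2.connectedComponentsWithStats(m)
    for i in range(1,N):
        if s[i,4]>80:
            a=p[l==i]; print(s[i],"min",np.percentile(a,1,axis=0),"max",np.percentile(a,99,axis=0)); t=a[a[:,2]>np.percentile(a[:,2],98)-6]; print(cv2.minAreaRect(t[:,:2].astype(np.float32)))
```

```text
spoon tip, L,R widest [[500.7 -10.3   5. ]
 [526.5   7.1   5. ]
 [528.1 -30.8   5. ]
 [513.    6.4   5. ]
 [512.4 -29.2   5. ]]
tin corners [[484.8  26.3  58. ]
 [493.2 -60.1  58. ]
 [438.4 -67.4  58. ]
 [426.2  16.9  58. ]]
fob [[ 503.6 -131.3    8. ]
 [ 484.1 -147.2    8. ]
 [ 524.8 -196.8    8. ]]
knob [[454.8  30.6  29. ]]
edge [[ 404.5  -20.2    0. ]
 [ 400.   284.3    0. ]
 [ 404.7 -292.9    0. ]]
pen [[517.2  86.    5. ]
 [463.8 216.2   5. ]]
left top corners [[520.8 292.6  88. ]
 [514.7 233.5  88. ]
 [455.7 237.5  88. ]
 [463.3 298.   88. ]] knob [[489.1 266.1 100. ]]
right top corners [[ 527.2 -291.3   88. ]
 [ 482.7 -322.3   88. ]
 [ 453.7 -275.1   88. ]
 [ 493.7 -241.4   88. ]] knob [[ 488.2 -283.4  100. ]]
[167 139  26  33 594] min [456.6 234.5  13.2] max [512.9 294.9  89.9]
((485.9367370605469, 265.8562316894531), (62.663475036621094, 56.49958801269531), 86.34825897216797)
[204 189  38  36 878] min [425.3 -67.2  13.4] max [490.4  20.9  59.2]
((458.3010559082031, -20.40020751953125), (57.10691833496094, 90.29634857177734), 7.530307292938232)
[ 281  230   32   45 1029] min [ 449.7 -319.    13.3] max [ 520.4 -252.3   89.3]
((485.78826904296875, -283.5467834472656), (58.99759292602539, 57.977752685546875), 32.50065994262695)
```

Fallen tin: centre about (460,-20.5), lid axis 7.5° off +y. I'll grip it near the lid end with the jaws across, then lift it in an arc about its bottom edge so it pivots upright.

>>> {"method": "drive_tool", "body": {"steps": [{"delta_pos": [13.2,-25.3,-3.6],"yaw": -0.054,"hand": 78},{"delta_pos": [13.2,-25.3,-3.6],"yaw": -0.054,"hand": 78},{"delta_pos": [13.2,-25.3,-3.6],"yaw": -0.054,"hand": 78},{"delta_pos": [13.2,-25.3,-3.6],"yaw": -0.054,"hand": 78},{"delta_pos": [13.2,-25.3,-3.6],"yaw": -0.054,"hand": 78}], "squeeze": 12}}

```text
clock: 0.72
eef_pos: [259.4, 387.2, 204.2]
eef_rot: [3.142, 0.0, 2.51]
wrist_force: [-0.2, 0.3, 0.5]
finger_gap: 77.6
```

>>> {"method": "drive_tool", "body": {"steps": [{"delta_pos": [13.2,-25.3,-3.6],"yaw": -0.054,"hand": 78},{"delta_pos": [13.2,-25.3,-3.6],"yaw": -0.054,"hand": 78},{"delta_pos": [13.2,-25.3,-3.6],"yaw": -0.054,"hand": 78},{"delta_pos": [13.2,-25.3,-3.6],"yaw": -0.054,"hand": 78},{"delta_pos": [13.2,-25.3,-3.6],"yaw": -0.054,"hand": 78}]}}

```text
clock: 1.13
eef_pos: [325.5, 260.7, 186.4]
eef_rot: [3.141, 0.0, 2.24]
wrist_force: [-0.2, 0.2, -0.2]
finger_gap: 77.9
```

>>> {"method": "drive_tool", "body": {"steps": [{"delta_pos": [13.2,-25.3,-3.6],"yaw": -0.054,"hand": 78},{"delta_pos": [13.2,-25.3,-3.6],"yaw": -0.054,"hand": 78},{"delta_pos": [13.2,-25.3,-3.6],"yaw": -0.054,"hand": 78},{"delta_pos": [13.2,-25.3,-3.6],"yaw": -0.054,"hand": 78},{"delta_pos": [13.2,-25.3,-3.6],"yaw": -0.054,"hand": 78}]}}

```text
clock: 1.55
eef_pos: [391.6, 134.1, 168.4]
eef_rot: [3.141, 0.0, 1.97]
wrist_force: [1.3, 1.7, 0.3]
finger_gap: 78.1
```

>>> {"method": "drive_tool", "body": {"steps": [{"delta_pos": [13.2,-25.3,-3.6],"yaw": -0.054,"hand": 78},{"delta_pos": [13.2,-25.3,-3.6],"yaw": -0.054,"hand": 78},{"delta_pos": [13.2,-25.3,-3.6],"yaw": -0.054,"hand": 78},{"delta_pos": [13.2,-25.3,-3.6],"yaw": -0.054,"hand": 78},{"delta_pos": [12,-25,-3.6],"yaw": -0.054,"hand": 78}]}}

```text
clock: 1.97
eef_pos: [456.5, 7.8, 150.3]
eef_rot: [3.141, 0.0, 1.7]
wrist_force: [0.9, -0.0, -0.3]
finger_gap: 77.8
```

>>> {"method": "drive_tool", "body": {"steps": [{"delta_pos": [0,0,0],"yaw": 0,"hand": 78},{"delta_pos": [0,0,0],"yaw": 0,"hand": 78}]}}

```text
clock: 2.13
eef_pos: [456.0, 8.5, 150.1]
eef_rot: [-3.141, -0.0, 1.701]
wrist_force: [0.3, 0.5, -0.1]
finger_gap: 78.0
```

Run:
```python
from h import *
np.set_printoptions(precision=1,suppress=True)
c=cam("wrist"); cv2.imwrite("pics/w1.png",c["frame"][:,:,::-1]); print(c["position"],c["attitude"])
P=cloud(c)
m=((P[...,2]>50)&(P[...,2]<66)).astype(np.uint8)
N,l,s,ce=cv2.connectedComponentsWithStats(m)
for i in range(1,N):
    if s[i,4]>300:
        a=P[l==i]; print(s[i],cv2.minAreaRect(a[:,:2].astype(np.float32)),np.median(a[:,2]))
```

```text
[447.9  73.6 313.2] [ 2.9 -0.   0.1]
[ 463    1   49   58 2080] ((624.6724853515625, 172.7276153564453), (36.78545379638672, 41.72576904296875), 22.022069931030273) 54.73058363106287
[ 228  182   63   88 5217] ((460.2462463378906, -19.506195068359375), (58.142364501953125, 87.04545593261719), 7.6341552734375) 58.2704240020646
```

View pics/w1.png

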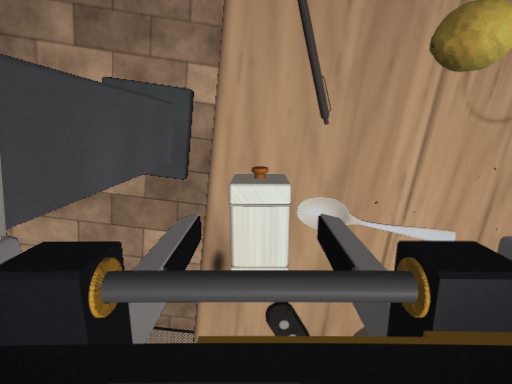

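The wrist view shows the tin (230-290, 175-270) square between the fingers, knob toward +y, and the spoon tip at (298,212) clear of the right finger. Now I'll descend.

>>> {"method": "drive_tool", "body": {"steps": [{"delta_pos": [0,0,-30],"yaw": 0,"hand": 78},{"delta_pos": [0,0,-30],"yaw": 0,"hand": 78},{"delta_pos": [0,0,-25],"yaw": 0,"hand": 78},{"delta_pos": [0,0,-20],"yaw": 0,"hand": 78},{"delta_pos": [0,0,-16],"yaw": 0,"hand": 78}]}}

```text
clock: 2.6
eef_pos: [455.1, 10.4, 28.2]
eef_rot: [-3.141, -0.0, 1.705]
wrist_force: [0.5, -0.0, -0.2]
finger_gap: 77.8
```

>>> {"method": "drive_tool", "body": {"steps": [{"delta_pos": [0,0,0],"yaw": 0,"hand": 62},{"delta_pos": [0,0,0],"yaw": 0,"hand": 50},{"delta_pos": [0,0,0],"yaw": 0,"hand": 50},{"delta_pos": [0,0,0],"yaw": 0,"hand": 50},{"delta_pos": [0,0,0],"yaw": 0,"hand": 50}]}}

```text
clock: 3.02
eef_pos: [456.5, 9.6, 30.7]
eef_rot: [3.14, 0.0, 1.703]
wrist_force: [-1.6, 4.3, 8.7]
finger_gap: 58.0
```

```bash
python3 - <<'E'
import numpy as np,json
a,h=73.1,31.4; t=np.radians(np.linspace(0,90,26))
A=a*np.cos(t)-h*np.sin(t);H=a*np.sin(t)+h*np.cos(t)
for i,r in enumerate(np.round(np.c_[np.diff(A)*-.132,np.diff(A)*.991,np.diff(H)],1)):print(i,list(r))
E
python3 - <<'E'
import sys; sys.path.insert(0,'.')
from cell import manip; s=manip.read_state(); print(s['eef_pos'],s['wrist_force'],s['moment'])
E
```

```text
0 [np.float64(0.3), np.float64(-2.1), np.float64(4.5)]
1 [np.float64(0.3), np.float64(-2.4), np.float64(4.4)]
2 [np.float64(0.4), np.float64(-2.6), np.float64(4.2)]
3 [np.float64(0.4), np.float64(-2.9), np.float64(4.1)]
4 [np.float64(0.4), np.float64(-3.1), np.float64(3.9)]
5 [np.float64(0.5), np.float64(-3.4), np.float64(3.7)]
6 [np.float64(0.5), np.float64(-3.6), np.float64(3.4)]
7 [np.float64(0.5), np.float64(-3.8), np.float64(3.2)]
8 [np.float64(0.5), np.float64(-4.0), np.float64(2.9)]
9 [np.float64(0.6), np.float64(-4.2), np.float64(2.7)]
10 [np.float64(0.6), np.float64(-4.3), np.float64(2.4)]
11 [np.float64(0.6), np.float64(-4.5), np.float64(2.1)]
12 [np.float64(0.6), np.float64(-4.6), np.float64(1.9)]
13 [np.float64(0.6), np.float64(-4.7), np.float64(1.6)]
14 [np.float64(0.6), np.float64(-4.8), np.float64(1.3)]
15 [np.float64(0.6), np.float64(-4.9), np.float64(0.9)]
16 [np.float64(0.7), np.float64(-4.9), np.float64(0.6)]
17 [np.float64(0.7), np.float64(-4.9), np.float64(0.3)]
18 [np.float64(0.7), np.float64(-5.0), np.float64(0.0)]
19 [np.float64(0.7), np.float64(-4.9), np.float64(-0.3)]
20 [np.float64(0.7), np.float64(-4.9), np.float64(-0.6)]
21 [np.float64(0.6), np.float64(-4.9), np.float64(-0.9)]
22 [np.float64(0.6), np.float64(-4.8), np.float64(-1.2)]
23 [np.float64(0.6), np.float64(-4.7), np.float64(-1.5)]
24 [np.float64(0.6), np.float64(-4.6), np.float64(-1.8)]
[456.52805685   9.57990107  30.70384718] [-1.64309706  4.32688664  8.68414411] [0.55521785 0.6149635  0.03434551]
```

>>> {"method": "drive_tool", "body": {"steps": [{"delta_pos": [0.3,-2.1,4.5],"yaw": 0,"hand": 50},{"delta_pos": [0.3,-2.4,4.4],"yaw": 0,"hand": 50},{"delta_pos": [0.4,-2.6,4.2],"yaw": 0,"hand": 50},{"delta_pos": [0.4,-2.9,4.1],"yaw": 0,"hand": 50},{"delta_pos": [0.4,-3.1,3.9],"yaw": 0,"hand": 50}]}}

```text
clock: 3.43
eef_pos: [457.8, -4.2, 51.1]
eef_rot: [3.141, 0.0, 1.703]
wrist_force: [-0.7, 0.2, -3.4]
finger_gap: 58.0
```

Run:
```python
from h import *
s=manip.read_state(); print(s['eef_pos'],s['wrist_force'],s['moment'],s['finger_gap'])
c=cam("scene");cv2.imwrite("pics/s2.png",cv2.resize(c["frame"][150:260,170:320,::-1],None,fx=4,fy=4))
```

```text
[457.78428131  -4.2324109   51.08469933] [-0.69681797  0.23215409 -3.44141152] [0.0384134  0.06290131 0.02096635] 58.009503534649355
```

View pics/s2.png

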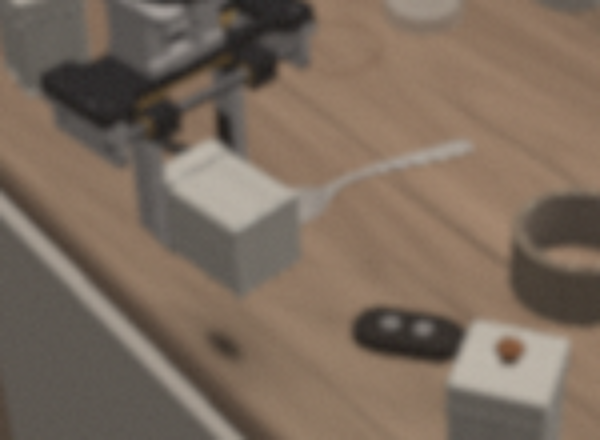

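The picture shows the tin (165-300, 140-295 in the crop) between the fingers, but whether it's tilting isn't clear. I'll fit the top face plane.

```bash
cat >> h.py <<'E'
def tilt(uv_box=(195,175,260,235)):
    c=cam("scene");P=cloud(c);x0,y0,x1,y1=uv_box
    f=cv2.cvtColor(c["frame"],cv2.COLOR_RGB2HSV)[y0:y1,x0:x1]; Q=P[y0:y1,x0:x1]
    # normals by local gradient on smoothed cloud
    S=cv2.GaussianBlur(np.nan_to_num(Q).astype(np.float32),(0,0),1.2)
    n=np.cross(np.gradient(S,axis=1),np.gradient(S,axis=0)); n/=np.linalg.norm(n,axis=2,keepdims=True)+1e-9
    n*=np.sign((n*(c["position"]-S)).sum(2,keepdims=True))
    m=(f[...,1]<50)&(Q[...,2]>8)&(Q[...,2]<125)
    return S,n,m,c
E
python3 - <<'E'
from h import *
np.set_printoptions(precision=2,suppress=True)
S,n,m,c=tilt((195,180,250,230))
top=m&(n[...,2]>0.55)
print(top.sum(),np.median(n[top],axis=0), S[m].min(0),S[m].max(0))
P=S[top]; A=np.c_[P[:,:2],np.ones(len(P))]; k=np.linalg.lstsq(A,P[:,2],rcond=None)[0]; print("slopes",k)
E
```

```text
435 [-0.    0.    0.98] [381.46 -80.36   3.76] [558.79  83.42 121.24]
slopes [ -0.29  -0.07 206.64]
```

Run:
```python
from h import *
np.set_printoptions(precision=1,suppress=True)
c=cam("scene");P=cloud(c)
# top face of tin in crop approx px: crop/4+(170,150)
poly=np.array([[212,150],[285,185],[240,222],[200,190]])/4+[170,150]
m=np.zeros(P.shape[:2],np.uint8);cv2.fillPoly(m,[poly.astype(np.int32)],1);q=P[m>0];q=q[np.isfinite(q[:,0])]
print(len(q),[np.percentile(q[:,i],[5,50,95]) for i in range(3)])
A=np.c_[q[:,:2],np.ones(len(q))];k=np.linalg.lstsq(A,q[:,2],rcond=None)[0];r=q[:,2]-A@k;g=abs(r)<4;k=np.linalg.lstsq(A[g],q[g,2],rcond=None)[0];print("slope",k,g.sum())
# right end face
poly=np.array([[242,225],[298,192],[298,250],[242,288]])/4+[170,150]
m[:]=0;cv2.fillPoly(m,[poly.astype(np.int32)],1);q=P[m>0]
print([np.percentile(q[:,i],[2,50,98]) for i in range(3)])
A=np.c_[q[:,0],q[:,2],np.ones(len(q))];k=np.linalg.lstsq(A,q[:,1],rcond=None)[0];print("end slope dy/dx,dy/dz",k)
```

```text
223 [array([448.8, 468.2, 487.4]), array([-67.8, -41. ,  -5.9]), array([74.6, 76.5, 78.8])]
slope [ -0.1  -0.  122.5] 86
[array([nan, nan, nan]), array([nan, nan, nan]), array([nan, nan, nan])]
 ** On entry to DLASCL parameter number  4 had an illegal value
 ** On entry to DLASCL parameter number  4 had an illegal valueTraceback (most recent call last):
  File "<stdin>", line 13, in <module>
    x, resids, rank, s = _umath_linalg.lstsq(a, b, rcond,
                         ~~~~~~~~~~~~~~~~~~~^^^^^^^^^^^^^
                                             signature=signature)
                                             ^^^^^^^^^^^^^^^^^^^^
    raise LinAlgError("SVD did not converge in Linear Least Squares")
numpy.linalg.LinAlgError: SVD did not converge in Linear Least Squares
```

The top face is level at z=76, so the 12 N grip lifted the tin flat without pivoting (about 3.4 N, roughly 0.35 kg). I'll go back down near the table and loosen the grip so it can pivot.

>>> {"method": "drive_tool", "body": {"steps": [{"delta_pos": [0,0,-4],"yaw": 0,"hand": 50},{"delta_pos": [0,0,-4],"yaw": 0,"hand": 50},{"delta_pos": [0,0,-4],"yaw": 0,"hand": 50},{"delta_pos": [0,0,-2],"yaw": 0,"hand": 50},{"delta_pos": [0,0,0],"yaw": 0,"hand": 50}]}}

```text
clock: 4.0
eef_pos: [457.3, -3.7, 35.8]
eef_rot: [-3.14, -0.0, 1.703]
wrist_force: [-0.3, 0.1, -2.9]
finger_gap: 58.1
```

>>> {"method": "drive_tool", "body": {"steps": [{"delta_pos": [0,0,0],"yaw": 0,"hand": 50},{"delta_pos": [0,0,0],"yaw": 0,"hand": 50},{"delta_pos": [0,0,0],"yaw": 0,"hand": 50}], "squeeze": 5}}

```text
clock: 4.25
eef_pos: [457.8, -3.8, 36.7]
eef_rot: [3.141, 0.0, 1.703]
wrist_force: [0.8, -0.0, -3.6]
finger_gap: 58.0
```

```bash
cat > t.py <<'E'
from h import *
import sys
np.set_printoptions(precision=2,suppress=True)
s=manip.read_state(); print(s['clock'],s['eef_pos'],s['wrist_force'],s['moment'],s['finger_gap'])
c=cam("scene");cv2.imwrite(sys.argv[1],cv2.resize(c["frame"][120:270,150:350,::-1],None,fx=4,fy=4,interpolation=cv2.INTER_CUBIC))
E
python3 t.py pics/s3.png
```

```text
4.25 [457.83  -3.84  36.69] [ 0.84 -0.02 -3.63] [0.04 0.09 0.01] 58.00626248599573
```

View pics/s3.png

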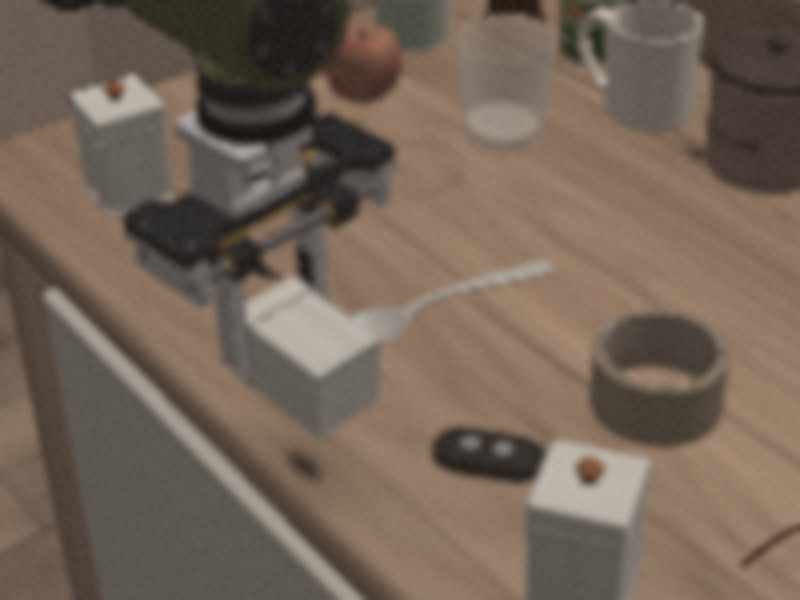

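>>> {"method": "drive_tool", "body": {"steps": [{"delta_pos": [0,0,0],"yaw": 0,"hand": 50},{"delta_pos": [0,0,0],"yaw": 0,"hand": 50},{"delta_pos": [0,0,0],"yaw": 0,"hand": 50}], "squeeze": 3}}

```text
clock: 4.55
eef_pos: [457.8, -3.8, 36.7]
eef_rot: [3.141, 0.0, 1.703]
wrist_force: [-0.6, 0.2, -1.9]
finger_gap: 58.0
```

```bash
python3 t.py pics/s4.png
```

```text
4.55 [457.82  -3.85  36.67] [-0.64  0.22 -1.92] [-0.14  0.09 -0.  ] 58.03506200931316
```

View pics/s4.png

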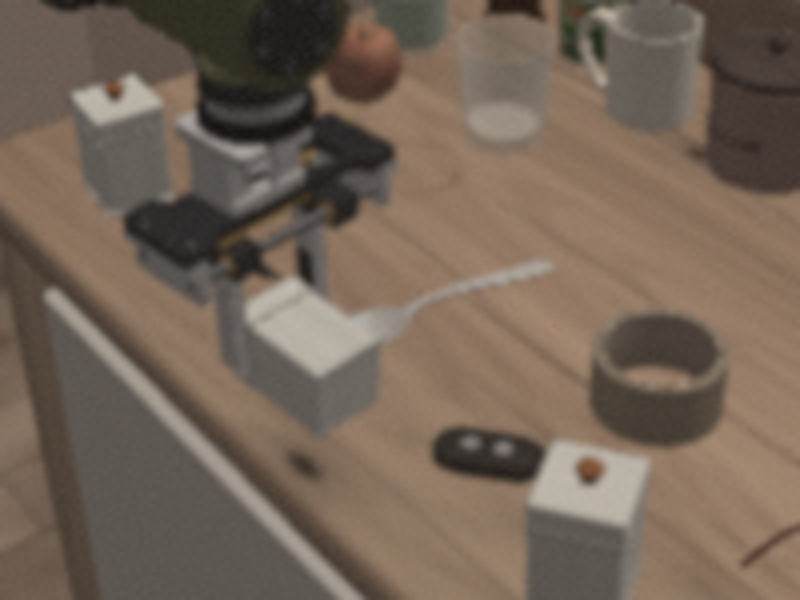

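The load fell from 3.6 to 1.9 N, so at 3 N the far end rests on the table and the tin pivots. First I'll firm the grip and carry it back toward +y, so that it stands up clear of the fob.

>>> {"method": "drive_tool", "body": {"steps": [{"delta_pos": [0,0,0],"yaw": 0,"hand": 50},{"delta_pos": [0,0,0],"yaw": 0,"hand": 50},{"delta_pos": [0,0,5],"yaw": 0,"hand": 50},{"delta_pos": [-0.8,6.2,3],"yaw": 0,"hand": 50},{"delta_pos": [-0.8,6.2,0],"yaw": 0,"hand": 50}], "squeeze": 14}}

```text
clock: 5.02
eef_pos: [456.4, 8.9, 45.2]
eef_rot: [3.141, 0.0, 1.702]
wrist_force: [-0.9, 0.4, -4.0]
finger_gap: 58.0
```

>>> {"method": "drive_tool", "body": {"steps": [{"delta_pos": [-0.8,6.2,0],"yaw": 0,"hand": 50},{"delta_pos": [-0.8,6.2,0],"yaw": 0,"hand": 50},{"delta_pos": [0,0,-3],"yaw": 0,"hand": 50},{"delta_pos": [0,0,-4],"yaw": 0,"hand": 50},{"delta_pos": [0,0,0],"yaw": 0,"hand": 50}]}}

```text
clock: 5.43
eef_pos: [454.3, 21.1, 36.8]
eef_rot: [-3.141, -0.0, 1.703]
wrist_force: [-0.1, -0.2, -3.3]
finger_gap: 57.9
```

>>> {"method": "drive_tool", "body": {"steps": [{"delta_pos": [0,0,0],"yaw": 0,"hand": 50},{"delta_pos": [0,0,0],"yaw": 0,"hand": 50}], "squeeze": 3}}

```text
clock: 5.6
eef_pos: [454.5, 20.8, 37.4]
eef_rot: [-3.141, 0.0, 1.703]
wrist_force: [-0.5, 0.7, -2.0]
finger_gap: 58.2
```

Run:
```python
import numpy as np
a,h=73.1,31.4
th0=6.5; t=np.radians(np.linspace(th0,90,31))
A=a*np.cos(t)-h*np.sin(t);H=a*np.sin(t)+h*np.cos(t)
print(H[0],H[-1])
for i,r in enumerate(np.round(np.c_[np.diff(A)*-.132,np.diff(A)*.991,np.diff(H)],1)):print(i,[float(x) for x in r])
```

```text
39.47331119467883 73.1
0 [0.3, -2.0, 3.3]
1 [0.3, -2.1, 3.2]
2 [0.3, -2.3, 3.1]
3 [0.3, -2.4, 3.0]
4 [0.3, -2.6, 2.9]
5 [0.4, -2.7, 2.7]
6 [0.4, -2.8, 2.6]
7 [0.4, -3.0, 2.5]
8 [0.4, -3.1, 2.3]
9 [0.4, -3.2, 2.2]
10 [0.4, -3.3, 2.0]
11 [0.4, -3.4, 1.8]
12 [0.5, -3.5, 1.7]
13 [0.5, -3.5, 1.5]
14 [0.5, -3.6, 1.3]
15 [0.5, -3.7, 1.1]
16 [0.5, -3.7, 1.0]
17 [0.5, -3.8, 0.8]
18 [0.5, -3.8, 0.6]
19 [0.5, -3.8, 0.4]
20 [0.5, -3.8, 0.2]
21 [0.5, -3.8, 0.0]
22 [0.5, -3.8, -0.2]
23 [0.5, -3.8, -0.3]
24 [0.5, -3.8, -0.5]
25 [0.5, -3.8, -0.7]
26 [0.5, -3.7, -0.9]
27 [0.5, -3.7, -1.1]
28 [0.5, -3.6, -1.3]
29 [0.5, -3.6, -1.4]
```

>>> {"method": "drive_tool", "body": {"steps": [{"delta_pos": [0.3,-2.0,3.3],"yaw": 0,"hand": 50},{"delta_pos": [0.3,-2.1,3.2],"yaw": 0,"hand": 50},{"delta_pos": [0.3,-2.3,3.1],"yaw": 0,"hand": 50},{"delta_pos": [0.3,-2.4,3.0],"yaw": 0,"hand": 50},{"delta_pos": [0.3,-2.6,2.9],"yaw": 0,"hand": 50}]}}

```text
clock: 6.02
eef_pos: [456.1, 9.2, 53.5]
eef_rot: [3.141, 0.0, 1.703]
wrist_force: [-1.3, 0.5, -1.2]
finger_gap: 58.1
```

```bash
python3 t.py pics/s5.png
```

```text
6.0167 [456.09   9.24  53.52] [-1.35  0.5  -1.19] [ 0.02  0.18 -0.04] 58.11720454873695
```

View pics/s5.png

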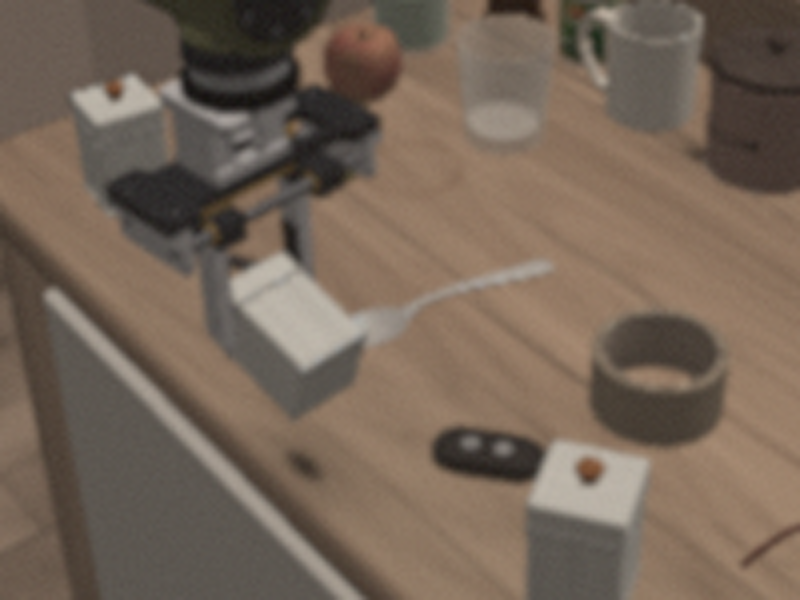

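The tin is now visibly tilting: its lid end (290,265) is higher and its foot is at (295,410). I'll continue along the arc.

>>> {"method": "drive_tool", "body": {"steps": [{"delta_pos": [0.4,-2.7,2.7],"yaw": 0,"hand": 50},{"delta_pos": [0.4,-2.8,2.6],"yaw": 0,"hand": 50},{"delta_pos": [0.4,-3.0,2.5],"yaw": 0,"hand": 50},{"delta_pos": [0.4,-3.1,2.3],"yaw": 0,"hand": 50},{"delta_pos": [0.4,-3.2,2.2],"yaw": 0,"hand": 50}]}}

```text
clock: 6.48
eef_pos: [458.2, -5.5, 65.6]
eef_rot: [3.141, 0.0, 1.703]
wrist_force: [0.7, 1.1, -1.4]
finger_gap: 57.6
```

>>> {"method": "drive_tool", "body": {"steps": [{"delta_pos": [0.4,-3.3,2.0],"yaw": 0,"hand": 50},{"delta_pos": [0.4,-3.4,1.8],"yaw": 0,"hand": 50},{"delta_pos": [0.5,-3.5,1.7],"yaw": 0,"hand": 50},{"delta_pos": [0.5,-3.5,1.5],"yaw": 0,"hand": 50},{"delta_pos": [0.5,-3.6,1.3],"yaw": 0,"hand": 50}]}}

```text
clock: 6.9
eef_pos: [460.5, -22.9, 73.9]
eef_rot: [3.141, 0.0, 1.703]
wrist_force: [0.6, 0.3, -0.8]
finger_gap: 58.2
```

```bash
python3 t.py pics/s6.png
```

```text
6.9 [460.46 -22.91  73.87] [ 0.62  0.32 -0.78] [ 0.17 -0.19 -0.02] 58.193253316251756
```

View pics/s6.png

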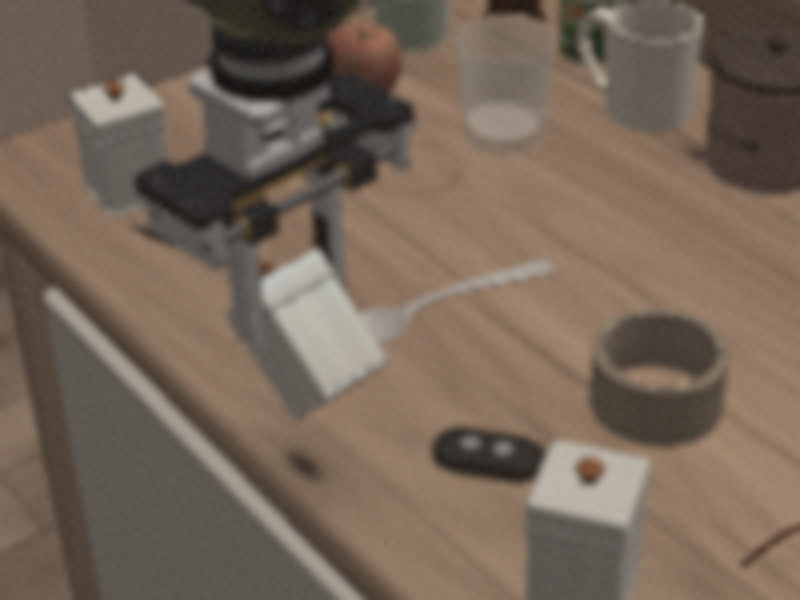

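It's about halfway up, with the foot still at (300,410) and the knob visible at (265,265). Continuing.

>>> {"method": "drive_tool", "body": {"steps": [{"delta_pos": [0.5,-3.7,1.1],"yaw": 0,"hand": 50},{"delta_pos": [0.5,-3.7,1.0],"yaw": 0,"hand": 50},{"delta_pos": [0.5,-3.8,0.8],"yaw": 0,"hand": 50},{"delta_pos": [0.5,-3.8,0.6],"yaw": 0,"hand": 50},{"delta_pos": [0.5,-3.8,0.4],"yaw": 0,"hand": 50}]}}

```text
clock: 7.37
eef_pos: [463.0, -41.7, 77.7]
eef_rot: [3.141, 0.0, 1.703]
wrist_force: [1.0, 0.8, -0.1]
finger_gap: 58.4
```

>>> {"method": "drive_tool", "body": {"steps": [{"delta_pos": [0.5,-3.8,0.2],"yaw": 0,"hand": 50},{"delta_pos": [0.5,-3.8,0.0],"yaw": 0,"hand": 50},{"delta_pos": [0.5,-3.8,-0.2],"yaw": 0,"hand": 50},{"delta_pos": [0.5,-3.8,-0.3],"yaw": 0,"hand": 50},{"delta_pos": [0.5,-3.8,-0.5],"yaw": 0,"hand": 50}]}}

```text
clock: 7.78
eef_pos: [465.4, -60.8, 76.7]
eef_rot: [3.141, 0.0, 1.703]
wrist_force: [1.7, 1.0, 0.5]
finger_gap: 58.1
```

```bash
python3 t.py pics/s7.png
```

```text
7.7833 [465.43 -60.76  76.74] [1.71 0.96 0.5 ] [ 0.04 -0.35 -0.01] 58.0875383500075
```

View pics/s7.png

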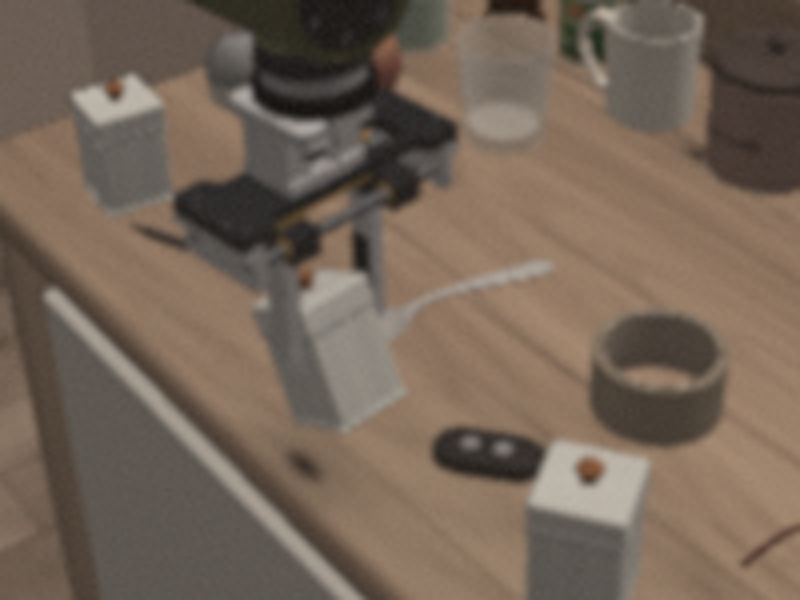

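About 15° short of upright. Last rows of the arc next.

>>> {"method": "drive_tool", "body": {"steps": [{"delta_pos": [0.5,-3.8,-0.7],"yaw": 0,"hand": 50},{"delta_pos": [0.5,-3.7,-0.9],"yaw": 0,"hand": 50},{"delta_pos": [0.5,-3.7,-1.1],"yaw": 0,"hand": 50},{"delta_pos": [0.5,-3.6,-1.3],"yaw": 0,"hand": 50},{"delta_pos": [0.5,-3.6,-1.4],"yaw": 0,"hand": 50}]}}

```text
clock: 8.25
eef_pos: [467.9, -79.1, 71.2]
eef_rot: [-3.142, 0.0, 1.703]
wrist_force: [1.6, 0.0, -0.1]
finger_gap: 58.0
```

>>> {"method": "drive_tool", "body": {"steps": [{"delta_pos": [0,0,-0.8],"yaw": 0,"hand": 50},{"delta_pos": [0,0,0],"yaw": 0,"hand": 50}]}}

```text
clock: 8.42
eef_pos: [467.9, -79.1, 70.5]
eef_rot: [3.142, 0.0, 1.702]
wrist_force: [1.3, -2.2, 1.7]
finger_gap: 58.4
```

```bash
python3 t.py pics/s8.png
```

```text
8.4167 [467.87 -79.07  70.45] [ 1.3  -2.16  1.69] [-0.44 -0.32 -0.02] 58.40504261340961
```

View pics/s8.png

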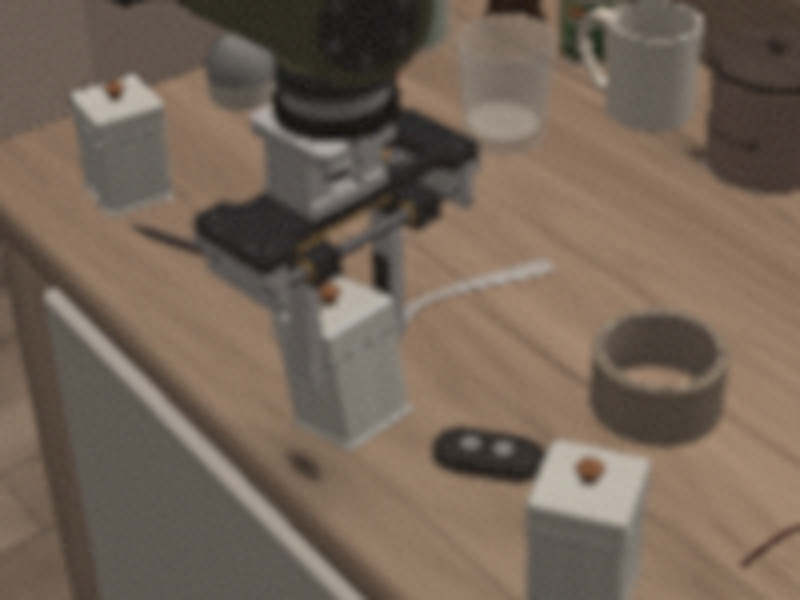

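>>> {"method": "drive_tool", "body": {"steps": [{"delta_pos": [0,0,0],"yaw": 0,"hand": 60},{"delta_pos": [0,0,0],"yaw": 0,"hand": 64},{"delta_pos": [0,0,0],"yaw": 0,"hand": 72},{"delta_pos": [0,0,0],"yaw": 0,"hand": 78},{"delta_pos": [0,0,0],"yaw": 0,"hand": 78}]}}

```text
clock: 8.88
eef_pos: [467.7, -78.6, 70.5]
eef_rot: [-3.141, -0.0, 1.703]
wrist_force: [-0.2, -0.3, 0.2]
finger_gap: 77.0
```

```bash
python3 t.py pics/s9.png
python3 - <<'E'
from h import *
c=cam("wrist"); cv2.imwrite("pics/w2.png",c["frame"][:,:,::-1])
E
```

```text
8.8833 [467.72 -78.62  70.48] [-0.2  -0.27  0.22] [-0.05  0.    0.05] 77.02511372206159
```

View pics/s9.png

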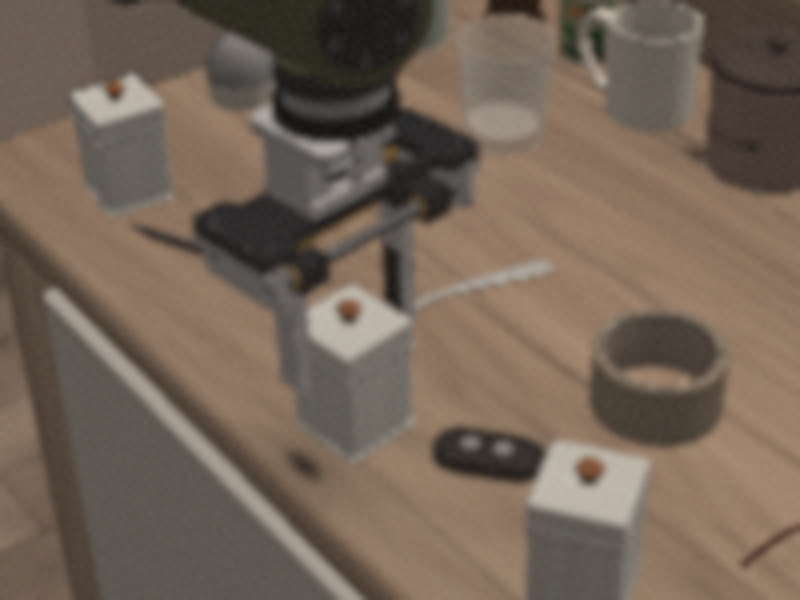

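View pics/w2.png

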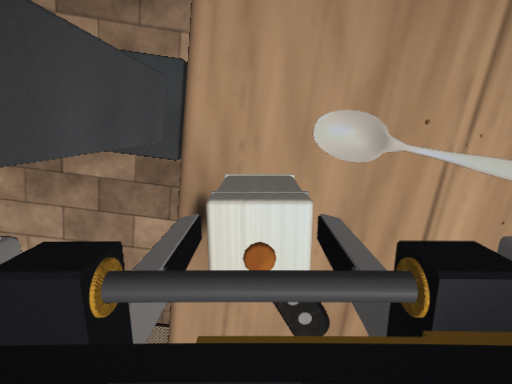

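The fallen tin now stands by itself with the gripper open: knob up at (348,310) in the scene crop, fob untouched. Going up and over to the left tin.

>>> {"method": "drive_tool", "body": {"steps": [{"delta_pos": [0,0,25],"yaw": 0,"hand": 80},{"delta_pos": [0,0,30],"yaw": 0,"hand": 80},{"delta_pos": [0,0,30],"yaw": 0,"hand": 80},{"delta_pos": [1.5,23,0],"yaw": -0.018,"hand": 80},{"delta_pos": [1.5,23,0],"yaw": -0.018,"hand": 80}]}}

```text
clock: 9.4
eef_pos: [471.5, -32.8, 157.3]
eef_rot: [3.138, 0.001, 1.664]
wrist_force: [-0.3, 1.2, -0.1]
finger_gap: 79.8
```

>>> {"method": "drive_tool", "body": {"steps": [{"delta_pos": [1.5,28,0],"yaw": -0.018,"hand": 80},{"delta_pos": [1.5,28,0],"yaw": -0.018,"hand": 80},{"delta_pos": [1.5,28,0],"yaw": -0.018,"hand": 80},{"delta_pos": [1.5,28,0],"yaw": -0.018,"hand": 80},{"delta_pos": [1.5,28,0],"yaw": -0.018,"hand": 80}]}}

```text
clock: 9.82
eef_pos: [478.1, 108.7, 155.6]
eef_rot: [3.142, -0.0, 1.576]
wrist_force: [0.5, 0.4, 0.7]
finger_gap: 80.1
```

>>> {"method": "drive_tool", "body": {"steps": [{"delta_pos": [1.5,28,0],"yaw": -0.018,"hand": 80},{"delta_pos": [1.5,28,0],"yaw": -0.018,"hand": 80},{"delta_pos": [1.5,28,0],"yaw": -0.018,"hand": 80},{"delta_pos": [1.5,28,0],"yaw": -0.018,"hand": 80},{"delta_pos": [1.5,28,0],"yaw": -0.018,"hand": 80}]}}

```text
clock: 10.23
eef_pos: [485.6, 248.7, 155.5]
eef_rot: [-3.142, 0.0, 1.486]
wrist_force: [0.1, -0.3, -0.1]
finger_gap: 79.9
```

>>> {"method": "drive_tool", "body": {"steps": [{"delta_pos": [1.5,19,0],"yaw": -0.018,"hand": 80},{"delta_pos": [0,0,0],"yaw": -0.018,"hand": 80},{"delta_pos": [0,0,0],"yaw": 0,"hand": 80}]}}

```text
clock: 10.48
eef_pos: [487.0, 266.6, 155.2]
eef_rot: [-3.141, 0.0, 1.451]
wrist_force: [0.4, -1.5, -0.2]
finger_gap: 80.3
```

```bash
cat > wr.py <<'E'
from h import *
import sys
s=manip.read_state(); print(s['clock'],s['eef_pos'],s['eef_rot'],s['wrist_force'])
c=cam("wrist"); cv2.imwrite(sys.argv[1],c["frame"][:,:,::-1])
P=cloud(c)
hsv=cv2.cvtColor(c["frame"],cv2.COLOR_RGB2HSV)
m=((P[...,2]>82)&(P[...,2]<95)&(hsv[...,1]<60)).astype(np.uint8)
N,l,st,ce=cv2.connectedComponentsWithStats(m)
for i in range(1,N):
    if st[i,4]>300:
        a=P[l==i]; print(st[i],cv2.minAreaRect(a[:,:2].astype(np.float32)),np.median(a[:,2]))
E
python3 wr.py pics/w3.png
```

```text
10.4833 [487.04416299 266.59868578 155.19688709] [-3.14113879e+00  4.21646323e-04  1.45133430e+00] [ 0.4172724  -1.50588408 -0.22920819]
[ 227  170   69   67 4093] ((489.6968994140625, 267.3764953613281), (57.64431381225586, 57.319210052490234), 83.79927062988281) 88.71542488667913
```

View pics/w3.png

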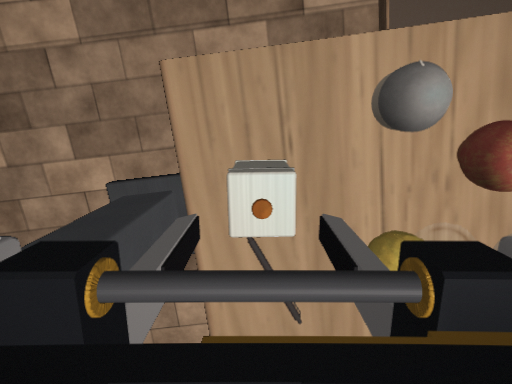

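The wrist view shows the left tin's top at (228-295, 170-237), centred and square to the jaws, with the pen and lemon clear of the fingers. Descending to grip.

>>> {"method": "drive_tool", "body": {"steps": [{"delta_pos": [2,0.7,-20],"yaw": 0.008,"hand": 80},{"delta_pos": [0,0,-25],"yaw": 0,"hand": 80},{"delta_pos": [0,0,-25],"yaw": 0,"hand": 80},{"delta_pos": [0,0,-20],"yaw": 0,"hand": 80},{"delta_pos": [0,0,-12],"yaw": 0,"hand": 80}], "squeeze": 30}}

```text
clock: 10.95
eef_pos: [488.7, 265.4, 51.5]
eef_rot: [-3.139, 0.001, 1.458]
wrist_force: [0.2, 0.4, -0.5]
finger_gap: 79.6
```

>>> {"method": "drive_tool", "body": {"steps": [{"delta_pos": [0,0,0],"yaw": 0,"hand": 80},{"delta_pos": [0,0,0],"yaw": 0,"hand": 66},{"delta_pos": [0,0,0],"yaw": 0,"hand": 50},{"delta_pos": [0,0,0],"yaw": 0,"hand": 50},{"delta_pos": [0,0,0],"yaw": 0,"hand": 50}]}}

```text
clock: 11.37
eef_pos: [489.7, 267.1, 54.7]
eef_rot: [3.14, -0.001, 1.459]
wrist_force: [0.4, -0.8, 2.1]
finger_gap: 57.8
```

>>> {"method": "drive_tool", "body": {"steps": [{"delta_pos": [0,0,3],"yaw": 0,"hand": 50},{"delta_pos": [0,0,7],"yaw": 0,"hand": 50},{"delta_pos": [0,0,10],"yaw": 0,"hand": 50},{"delta_pos": [0,0,10],"yaw": 0,"hand": 50},{"delta_pos": [0,0,10],"yaw": 0,"hand": 50}]}}

```text
clock: 11.78
eef_pos: [489.4, 267.0, 94.8]
eef_rot: [3.141, -0.0, 1.459]
wrist_force: [0.1, -0.2, -6.5]
finger_gap: 58.0
```

>>> {"method": "drive_tool", "body": {"steps": [{"delta_pos": [0,0,5],"yaw": 0,"hand": 50},{"delta_pos": [0,0,2],"yaw": 0,"hand": 50},{"delta_pos": [0,0,0],"yaw": 0,"hand": 50},{"delta_pos": [0,0,0],"yaw": 0,"hand": 50},{"delta_pos": [0,0,0],"yaw": 0,"hand": 50}]}}

```text
clock: 12.2
eef_pos: [489.1, 266.9, 100.0]
eef_rot: [-3.141, 0.0, 1.459]
wrist_force: [-0.2, 0.7, -6.6]
finger_gap: 57.9
```

>>> {"method": "drive_tool", "body": {"steps": [{"delta_pos": [0,0,0],"yaw": 0,"hand": 50},{"delta_pos": [0,0,0],"yaw": 0,"hand": 50}]}}

```text
clock: 12.37
eef_pos: [489.2, 266.9, 100.2]
eef_rot: [-3.141, 0.0, 1.459]
wrist_force: [0.8, -0.5, -6.9]
finger_gap: 57.8
```

```bash
python3 wr.py pics/w4.png; python3 t.py pics/s10.png
```

```text
12.3667 [489.20216323 266.91689194 100.16510539] [-3.14105943e+00  3.26045676e-04  1.45882084e+00] [ 0.77274285 -0.5437778  -6.91335887]
[216 185  87   7 348] ((492.5872802734375, 294.63287353515625), (1.3975932598114014, 53.12775421142578), 83.80842590332031) 89.04626080321621
12.4167 [489.23 266.92 100.24] [-0.5  -0.07 -6.52] [-0.04  0.1  -0.01] 57.869244758919535
```

View pics/s10.png

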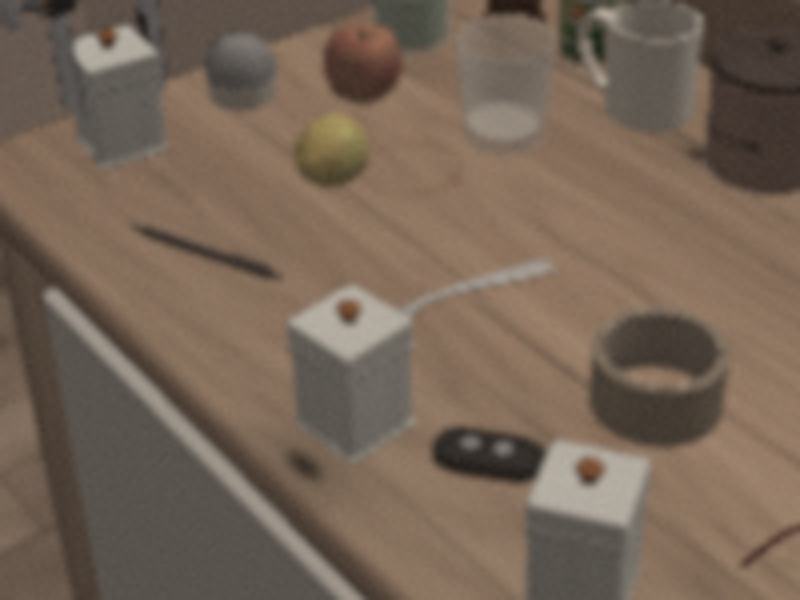

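The scene crop shows the left tin lifted, with the other two still standing. It weighs about 6.7 N (0.68 kg), against about 3.6 N for the fallen one. Setting it down.

>>> {"method": "drive_tool", "body": {"steps": [{"delta_pos": [0,0,-12],"yaw": 0,"hand": 50},{"delta_pos": [0,0,-12],"yaw": 0,"hand": 50},{"delta_pos": [0,0,-10],"yaw": 0,"hand": 50},{"delta_pos": [0,0,-7],"yaw": 0,"hand": 50},{"delta_pos": [0,0,-3],"yaw": 0,"hand": 50}]}}

```text
clock: 12.88
eef_pos: [488.5, 266.6, 54.7]
eef_rot: [-3.139, 0.001, 1.459]
wrist_force: [-19.0, -5.3, 30.8]
finger_gap: 57.8
```

>>> {"method": "drive_tool", "body": {"steps": [{"delta_pos": [0,0,-1.5],"yaw": 0,"hand": 50},{"delta_pos": [0,0,-0.8],"yaw": 0,"hand": 50},{"delta_pos": [0,0,0],"yaw": 0,"hand": 50},{"delta_pos": [0,0,0],"yaw": 0,"hand": 50}]}}

```text
clock: 13.22
eef_pos: [489.4, 267.0, 54.7]
eef_rot: [3.141, -0.0, 1.459]
wrist_force: [-5.0, -1.9, 3.7]
finger_gap: 58.0
```

On the table (the force reversed). Releasing and going to the right tin.

>>> {"method": "drive_tool", "body": {"steps": [{"delta_pos": [0,0,0.5],"yaw": 0,"hand": 60},{"delta_pos": [0,0,0],"yaw": 0,"hand": 66},{"delta_pos": [0,0,0],"yaw": 0,"hand": 80},{"delta_pos": [0,0,0],"yaw": 0,"hand": 80},{"delta_pos": [0,0,10],"yaw": 0,"hand": 80}]}}

```text
clock: 13.63
eef_pos: [488.7, 266.6, 63.6]
eef_rot: [-3.139, 0.001, 1.459]
wrist_force: [-0.1, -0.1, 0.9]
finger_gap: 79.5
```

>>> {"method": "drive_tool", "body": {"steps": [{"delta_pos": [0,0,25],"yaw": 0,"hand": 80},{"delta_pos": [0,0,30],"yaw": 0,"hand": 80},{"delta_pos": [0,0,35],"yaw": 0,"hand": 80},{"delta_pos": [0,0,0],"yaw": 0,"hand": 80},{"delta_pos": [0,0,0],"yaw": 0,"hand": 80}]}}

```text
clock: 14.05
eef_pos: [490.1, 267.3, 157.2]
eef_rot: [3.138, -0.002, 1.459]
wrist_force: [-0.2, -0.7, -1.0]
finger_gap: 79.9
```

```bash
python3 wr.py pics/w5.png; python3 t.py pics/s11.png
```

```text
14.05 [490.12162115 267.31897975 157.21763601] [ 3.13786516e+00 -2.23205840e-03  1.45882490e+00] [-0.17648189 -0.71516713 -1.00579813]
[ 224  172   68   66 4036] ((489.8624572753906, 267.1387023925781), (57.70806884765625, 57.36328125), 83.699951171875) 88.69571764473099
14.1 [489.44 267.01 155.44] [ 0.09 -0.72 -0.1 ] [-0.06  0.03 -0.04] 79.9841016532772
```

View pics/s11.png

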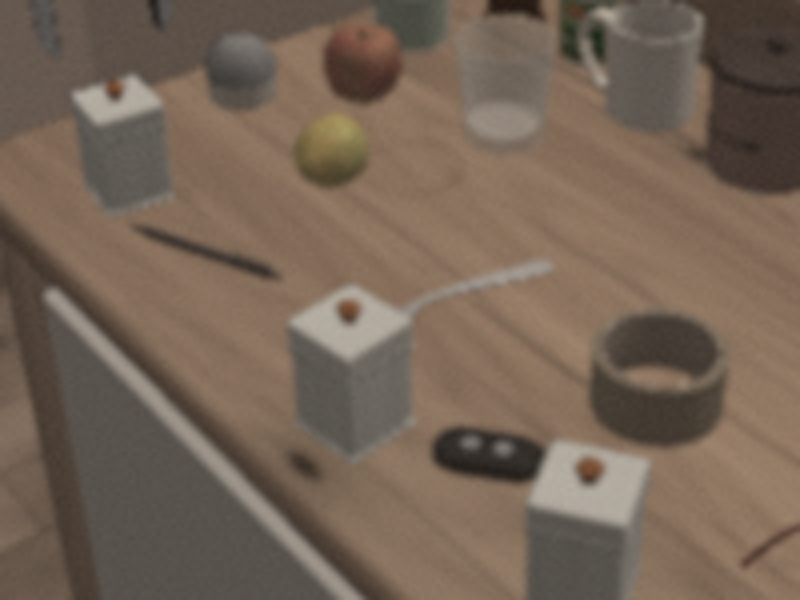

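All three tins stand, and the left one is back where it was. Moving to the right tin.

>>> {"method": "drive_tool", "body": {"steps": [{"delta_pos": [0,-20,0],"yaw": 0.034,"hand": 80},{"delta_pos": [0,-28,0],"yaw": 0.034,"hand": 80},{"delta_pos": [0,-28,0],"yaw": 0.034,"hand": 80},{"delta_pos": [0,-28,0],"yaw": 0.034,"hand": 80},{"delta_pos": [0,-28,0],"yaw": 0.034,"hand": 80}]}}

```text
clock: 14.57
eef_pos: [488.6, 133.7, 153.5]
eef_rot: [-3.139, 0.0, 1.631]
wrist_force: [0.8, 0.4, -0.3]
finger_gap: 80.1
```

>>> {"method": "drive_tool", "body": {"steps": [{"delta_pos": [0,-28,0],"yaw": 0.034,"hand": 80},{"delta_pos": [0,-28,0],"yaw": 0.034,"hand": 80},{"delta_pos": [0,-28,0],"yaw": 0.034,"hand": 80},{"delta_pos": [0,-28,0],"yaw": 0.034,"hand": 80},{"delta_pos": [0,-28,0],"yaw": 0.034,"hand": 80}]}}

```text
clock: 14.98
eef_pos: [488.6, -6.3, 153.6]
eef_rot: [-3.14, -0.001, 1.801]
wrist_force: [0.6, -0.2, 0.3]
finger_gap: 80.1
```

>>> {"method": "drive_tool", "body": {"steps": [{"delta_pos": [0,-28,0],"yaw": 0.034,"hand": 80},{"delta_pos": [0,-28,0],"yaw": 0.034,"hand": 80},{"delta_pos": [0,-28,0],"yaw": 0.034,"hand": 80},{"delta_pos": [0,-28,0],"yaw": 0.034,"hand": 80},{"delta_pos": [0,-28,0],"yaw": 0.034,"hand": 80}]}}

```text
clock: 15.4
eef_pos: [488.6, -146.2, 153.6]
eef_rot: [-3.14, -0.001, 1.97]
wrist_force: [-0.7, 0.0, 0.1]
finger_gap: 80.1
```

>>> {"method": "drive_tool", "body": {"steps": [{"delta_pos": [0,-28,0],"yaw": 0.034,"hand": 80},{"delta_pos": [0,-28,0],"yaw": 0.034,"hand": 80},{"delta_pos": [0,-28,0],"yaw": 0.034,"hand": 80},{"delta_pos": [0,-28,0],"yaw": 0.034,"hand": 80},{"delta_pos": [0,-26,0],"yaw": 0.034,"hand": 80}]}}

```text
clock: 15.82
eef_pos: [488.6, -284.3, 153.4]
eef_rot: [-3.141, -0.002, 2.14]
wrist_force: [0.0, 0.1, 0.6]
finger_gap: 80.2
```

>>> {"method": "drive_tool", "body": {"steps": [{"delta_pos": [0,0,0],"yaw": 0.008,"hand": 80},{"delta_pos": [0,0,0],"yaw": 0,"hand": 80},{"delta_pos": [0,0,0],"yaw": 0,"hand": 80}]}}

```text
clock: 16.07
eef_pos: [489.0, -282.3, 153.8]
eef_rot: [-3.141, -0.002, 2.146]
wrist_force: [0.2, 1.0, -0.2]
finger_gap: 80.4
```

```bash
python3 wr.py pics/w6.png
```

```text
16.0667 [ 488.99572328 -282.3431312   153.76926231] [-3.14095436e+00 -1.79542644e-03  2.14613793e+00] [ 0.18621411  1.020406   -0.19376409]
[372   0  43  18 441] ((488.9710998535156, -105.44874572753906), (28.446762084960938, 9.561675071716309), 28.476736068725586) 87.5581187055422
[ 223  172   69   67 4110] ((488.13092041015625, -282.9320068359375), (57.39969253540039, 57.41523742675781), 32.52320861816406) 88.73000525508178
```

View pics/w6.png

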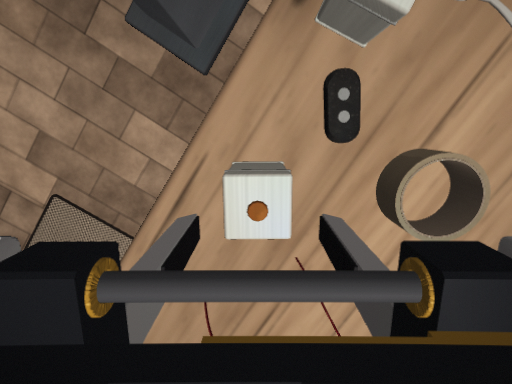

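The right tin (223-291, 172-240) is centred and square to the jaws. The glasses lie flat, well below fingertip height. Descending to heft.

>>> {"method": "drive_tool", "body": {"steps": [{"delta_pos": [-0.8,-0.6,-20],"yaw": -0.006,"hand": 80},{"delta_pos": [0,0,-25],"yaw": 0,"hand": 80},{"delta_pos": [0,0,-25],"yaw": 0,"hand": 80},{"delta_pos": [0,0,-20],"yaw": 0,"hand": 80},{"delta_pos": [0,0,-10],"yaw": 0,"hand": 80}]}}

```text
clock: 16.53
eef_pos: [487.8, -282.0, 52.3]
eef_rot: [-3.14, -0.003, 2.142]
wrist_force: [-0.7, -0.6, 0.1]
finger_gap: 80.2
```

>>> {"method": "drive_tool", "body": {"steps": [{"delta_pos": [0,0,0],"yaw": 0,"hand": 80},{"delta_pos": [0,0,0],"yaw": 0,"hand": 66},{"delta_pos": [0,0,0],"yaw": 0,"hand": 50},{"delta_pos": [0,0,0],"yaw": 0,"hand": 50},{"delta_pos": [0,0,0],"yaw": 0,"hand": 50}]}}

```text
clock: 16.95
eef_pos: [489.0, -283.9, 55.9]
eef_rot: [3.141, 0.002, 2.141]
wrist_force: [0.2, 0.3, 2.9]
finger_gap: 57.5
```

>>> {"method": "drive_tool", "body": {"steps": [{"delta_pos": [0,0,3],"yaw": 0,"hand": 50},{"delta_pos": [0,0,7],"yaw": 0,"hand": 50},{"delta_pos": [0,0,10],"yaw": 0,"hand": 50},{"delta_pos": [0,0,10],"yaw": 0,"hand": 50},{"delta_pos": [0,0,10],"yaw": 0,"hand": 50}]}}

```text
clock: 17.37
eef_pos: [488.7, -283.7, 96.2]
eef_rot: [3.141, 0.001, 2.141]
wrist_force: [0.1, 0.1, -1.9]
finger_gap: 57.7
```

>>> {"method": "drive_tool", "body": {"steps": [{"delta_pos": [0,0,5],"yaw": 0,"hand": 50},{"delta_pos": [0,0,2],"yaw": 0,"hand": 50},{"delta_pos": [0,0,0],"yaw": 0,"hand": 50},{"delta_pos": [0,0,0],"yaw": 0,"hand": 50},{"delta_pos": [0,0,0],"yaw": 0,"hand": 50}]}}

```text
clock: 17.78
eef_pos: [488.3, -283.5, 101.3]
eef_rot: [-3.141, -0.001, 2.141]
wrist_force: [-0.2, -0.1, -2.0]
finger_gap: 57.9
```

>>> {"method": "drive_tool", "body": {"steps": [{"delta_pos": [0,0,0],"yaw": 0,"hand": 50},{"delta_pos": [0,0,0],"yaw": 0,"hand": 50}]}}

```text
clock: 17.95
eef_pos: [488.4, -283.6, 101.3]
eef_rot: [-3.141, -0.001, 2.141]
wrist_force: [-0.1, 1.0, -1.9]
finger_gap: 57.8
```

>>> {"method": "drive_tool", "body": {"steps": [{"delta_pos": [0,0,0],"yaw": 0,"hand": 50},{"delta_pos": [0,0,0],"yaw": 0,"hand": 50}]}}

```text
clock: 18.12
eef_pos: [488.5, -283.6, 101.6]
eef_rot: [-3.142, -0.0, 2.141]
wrist_force: [1.1, -0.2, -1.3]
finger_gap: 57.7
```

Right is about 1.9 N (0.2 kg), so the left tin is the heaviest. Setting the right one down gently.

>>> {"method": "drive_tool", "body": {"steps": [{"delta_pos": [0,0,-12],"yaw": 0,"hand": 50},{"delta_pos": [0,0,-12],"yaw": 0,"hand": 50},{"delta_pos": [0,0,-9],"yaw": 0,"hand": 50},{"delta_pos": [0,0,-5],"yaw": 0,"hand": 50},{"delta_pos": [0,0,-2],"yaw": 0,"hand": 50}]}}

```text
clock: 18.53
eef_pos: [488.0, -283.3, 60.1]
eef_rot: [-3.141, -0.002, 2.141]
wrist_force: [-0.4, 0.0, -3.2]
finger_gap: 57.4
```

>>> {"method": "drive_tool", "body": {"steps": [{"delta_pos": [0,0,-2],"yaw": 0,"hand": 50},{"delta_pos": [0,0,-2],"yaw": 0,"hand": 50},{"delta_pos": [0,0,-1],"yaw": 0,"hand": 50},{"delta_pos": [0,0,-0.7],"yaw": 0,"hand": 50},{"delta_pos": [0,0,0],"yaw": 0,"hand": 50}]}}

```text
clock: 18.95
eef_pos: [488.6, -283.7, 56.2]
eef_rot: [3.141, 0.0, 2.141]
wrist_force: [-0.0, 0.4, -2.7]
finger_gap: 57.3
```

>>> {"method": "drive_tool", "body": {"steps": [{"delta_pos": [0,0,-0.6],"yaw": 0,"hand": 50},{"delta_pos": [0,0,-0.6],"yaw": 0,"hand": 50},{"delta_pos": [0,0,0],"yaw": 0,"hand": 50}]}}

```text
clock: 19.2
eef_pos: [488.7, -283.7, 55.9]
eef_rot: [3.141, 0.001, 2.141]
wrist_force: [-5.3, 2.1, 9.1]
finger_gap: 57.7
```

>>> {"method": "drive_tool", "body": {"steps": [{"delta_pos": [0,0,0.5],"yaw": 0,"hand": 60},{"delta_pos": [0,0,0],"yaw": 0,"hand": 66},{"delta_pos": [0,0,0],"yaw": 0,"hand": 80},{"delta_pos": [0,0,0],"yaw": 0,"hand": 80},{"delta_pos": [0,0,10],"yaw": 0,"hand": 80}]}}

```text
clock: 19.62
eef_pos: [487.8, -283.2, 64.1]
eef_rot: [-3.14, -0.003, 2.141]
wrist_force: [0.3, 0.7, -0.6]
finger_gap: 79.9
```

>>> {"method": "drive_tool", "body": {"steps": [{"delta_pos": [0,0,25],"yaw": 0,"hand": 80},{"delta_pos": [0,0,35],"yaw": 0,"hand": 80},{"delta_pos": [0,0,35],"yaw": 0,"hand": 80},{"delta_pos": [0,0,0],"yaw": 0,"hand": 80},{"delta_pos": [0,0,0],"yaw": 0,"hand": 80}]}}

```text
clock: 20.03
eef_pos: [489.2, -284.1, 162.8]
eef_rot: [3.14, 0.004, 2.141]
wrist_force: [-0.9, 0.6, -1.6]
finger_gap: 80.0
```

```bash
python3 wr.py pics/w7.png
```

```text
20.0333 [ 489.18897    -284.06103174  162.79386427] [3.13991543 0.00386709 2.14077796] [-0.88812002  0.59260591 -1.57946443]
[365   0  45  18 458] ((487.8649597167969, -105.75230407714844), (31.18206214904785, 10.380873680114746), 29.793243408203125) 87.66277034987651
[ 225  168   67   65 3872] ((488.7035217285156, -282.86663818359375), (57.22860336303711, 57.755889892578125), 33.1955680847168) 88.7356278654672
```

View pics/w7.png

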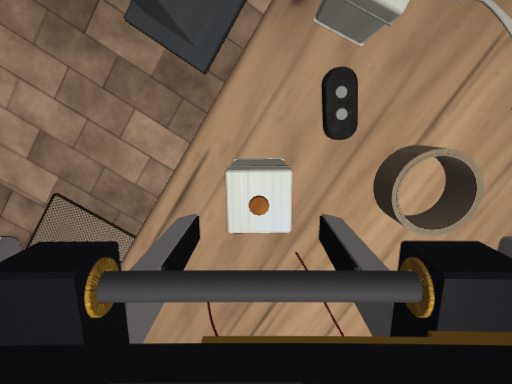

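The right tin stands where it was, with its top at (226-292, 168-233). Returning to the left tin at (489.8, 267.1), yaw 1.459.

>>> {"method": "drive_tool", "body": {"steps": [{"delta_pos": [0,20,0],"yaw": -0.034,"hand": 80},{"delta_pos": [0,28,0],"yaw": -0.034,"hand": 80},{"delta_pos": [0,28,0],"yaw": -0.034,"hand": 80},{"delta_pos": [0,28,0],"yaw": -0.034,"hand": 80},{"delta_pos": [0,28,0],"yaw": -0.034,"hand": 80}]}}

```text
clock: 20.5
eef_pos: [487.7, -150.2, 159.0]
eef_rot: [-3.14, -0.002, 1.969]
wrist_force: [0.3, -0.2, -0.2]
finger_gap: 79.6
```

>>> {"method": "drive_tool", "body": {"steps": [{"delta_pos": [0,28,0],"yaw": -0.034,"hand": 80},{"delta_pos": [0,28,0],"yaw": -0.034,"hand": 80},{"delta_pos": [0,28,0],"yaw": -0.034,"hand": 80},{"delta_pos": [0,28,0],"yaw": -0.034,"hand": 80},{"delta_pos": [0,28,0],"yaw": -0.034,"hand": 80}]}}

```text
clock: 20.92
eef_pos: [487.7, -10.2, 159.2]
eef_rot: [-3.139, -0.001, 1.799]
wrist_force: [1.4, -0.2, -0.7]
finger_gap: 80.1
```

>>> {"method": "drive_tool", "body": {"steps": [{"delta_pos": [0,28,0],"yaw": -0.034,"hand": 80},{"delta_pos": [0,28,0],"yaw": -0.034,"hand": 80},{"delta_pos": [0,28,0],"yaw": -0.034,"hand": 80},{"delta_pos": [0,28,0],"yaw": -0.034,"hand": 80},{"delta_pos": [0,28,0],"yaw": -0.034,"hand": 80}]}}

```text
clock: 21.33
eef_pos: [487.7, 129.7, 159.1]
eef_rot: [-3.139, 0.0, 1.629]
wrist_force: [0.3, -0.3, -0.1]
finger_gap: 79.9
```

>>> {"method": "drive_tool", "body": {"steps": [{"delta_pos": [0,28,0],"yaw": -0.034,"hand": 80},{"delta_pos": [0,28,0],"yaw": -0.034,"hand": 80},{"delta_pos": [0,28,0],"yaw": -0.034,"hand": 80},{"delta_pos": [0,28,0],"yaw": -0.034,"hand": 80},{"delta_pos": [0.8,26,0],"yaw": -0.036,"hand": 80}]}}

```text
clock: 21.75
eef_pos: [488.5, 267.7, 159.0]
eef_rot: [-3.139, 0.001, 1.457]
wrist_force: [0.2, 0.6, -0.1]
finger_gap: 80.0
```

>>> {"method": "drive_tool", "body": {"steps": [{"delta_pos": [0.5,0,0],"yaw": 0,"hand": 80},{"delta_pos": [0,0,0],"yaw": 0,"hand": 80},{"delta_pos": [0,0,0],"yaw": 0,"hand": 80}]}}

```text
clock: 22.0
eef_pos: [489.4, 265.7, 159.3]
eef_rot: [-3.14, 0.001, 1.459]
wrist_force: [0.2, -0.5, 0.4]
finger_gap: 79.8
```

```bash
python3 wr.py pics/w8.png
```

```text
22.0 [489.43132388 265.72697444 159.31516709] [-3.13995420e+00  1.19394145e-03  1.45944851e+00] [ 0.24413515 -0.45957185  0.44136892]
[ 225  169   68   66 3975] ((489.8609924316406, 267.1885070800781), (57.49951171875, 57.25665283203125), 83.94857025146484) 88.70101734059168
```

>>> {"method": "drive_tool", "body": {"steps": [{"delta_pos": [0,1,-25],"yaw": 0,"hand": 80},{"delta_pos": [0,0,-27],"yaw": 0,"hand": 80},{"delta_pos": [0,0,-25],"yaw": 0,"hand": 80},{"delta_pos": [0,0,-18],"yaw": 0,"hand": 80},{"delta_pos": [0,0,-10],"yaw": 0,"hand": 80}]}}

```text
clock: 22.47
eef_pos: [489.1, 265.9, 53.1]
eef_rot: [-3.139, 0.002, 1.458]
wrist_force: [0.4, -0.3, -0.5]
finger_gap: 79.8
```

>>> {"method": "drive_tool", "body": {"steps": [{"delta_pos": [0,0,0],"yaw": 0,"hand": 80},{"delta_pos": [0,0,0],"yaw": 0,"hand": 66},{"delta_pos": [0,0,0],"yaw": 0,"hand": 50},{"delta_pos": [0,0,0],"yaw": 0,"hand": 50},{"delta_pos": [0,0,0],"yaw": 0,"hand": 50}]}}

```text
clock: 22.88
eef_pos: [490.2, 267.6, 56.4]
eef_rot: [3.141, -0.001, 1.459]
wrist_force: [0.8, -1.2, 0.8]
finger_gap: 58.1
```

>>> {"method": "drive_tool", "body": {"steps": [{"delta_pos": [0,0,3],"yaw": 0,"hand": 50},{"delta_pos": [0,0,8],"yaw": 0,"hand": 50},{"delta_pos": [0,0,13],"yaw": 0,"hand": 50},{"delta_pos": [0,0,15],"yaw": 0,"hand": 50},{"delta_pos": [0,0,15],"yaw": 0,"hand": 50}]}}

```text
clock: 23.3
eef_pos: [489.5, 267.2, 110.1]
eef_rot: [-3.141, 0.001, 1.459]
wrist_force: [0.9, 0.6, -6.2]
finger_gap: 57.9
```

>>> {"method": "drive_tool", "body": {"steps": [{"delta_pos": [0,0,15],"yaw": 0,"hand": 50},{"delta_pos": [0,0,15],"yaw": 0,"hand": 50},{"delta_pos": [0,0,15],"yaw": 0,"hand": 50},{"delta_pos": [0,0,15],"yaw": 0,"hand": 50},{"delta_pos": [0,0,15],"yaw": 0,"hand": 50}]}}

```text
clock: 23.72
eef_pos: [489.5, 267.2, 185.4]
eef_rot: [-3.141, 0.0, 1.459]
wrist_force: [0.0, 0.4, -6.6]
finger_gap: 57.6
```

>>> {"method": "drive_tool", "body": {"steps": [{"delta_pos": [0,0,12],"yaw": 0,"hand": 50},{"delta_pos": [0,0,6],"yaw": 0,"hand": 50},{"delta_pos": [0,0,3],"yaw": 0,"hand": 50},{"delta_pos": [0,0,0],"yaw": 0,"hand": 50},{"delta_pos": [0,0,0],"yaw": 0,"hand": 50}]}}

```text
clock: 24.13
eef_pos: [489.5, 267.2, 204.7]
eef_rot: [-3.141, 0.001, 1.459]
wrist_force: [-0.5, -1.2, -6.4]
finger_gap: 57.8
```

>>> {"method": "drive_tool", "body": {"steps": [{"delta_pos": [0,0,0],"yaw": 0,"hand": 50},{"delta_pos": [0,0,0],"yaw": 0,"hand": 50},{"delta_pos": [0,0,0],"yaw": 0,"hand": 50},{"delta_pos": [0,0,0],"yaw": 0,"hand": 50},{"delta_pos": [0,0,0],"yaw": 0,"hand": 50}]}}

```text
clock: 24.55
eef_pos: [489.8, 267.4, 205.2]
eef_rot: [-3.141, 0.0, 1.459]
wrist_force: [-1.3, 0.4, -6.2]
finger_gap: 57.8
```

Run:
```python
from h import *
s=manip.read_state();print(s['clock'],s['eef_pos'],s['wrist_force'],s['finger_gap'])
c=cam("scene");cv2.imwrite("pics/s12.png",cv2.resize(c["frame"][60:310,110:360,::-1],(600,600)))
t=cam("top");cv2.imwrite("pics/t12.png",cv2.resize(t["frame"][130:260,100:400,::-1],None,fx=2.6,fy=2.6))
```

```text
24.55 [489.80393591 267.36125632 205.20967824] [-1.31484901  0.39926793 -6.23937647] 57.7725035506554
```

View pics/s12.png

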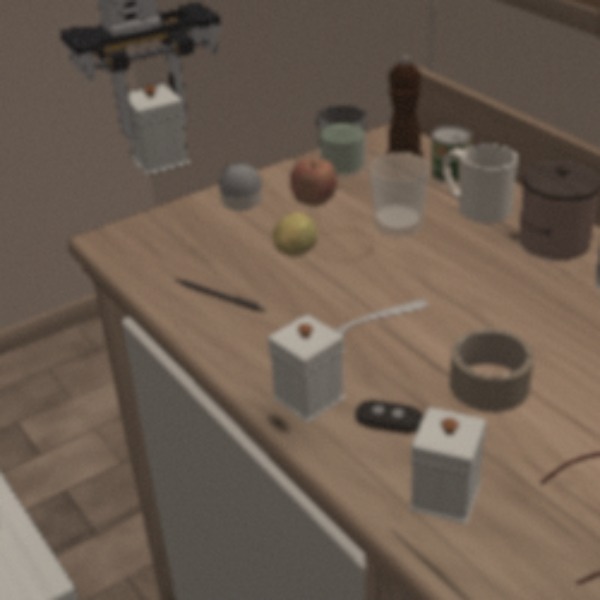

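View pics/t12.png

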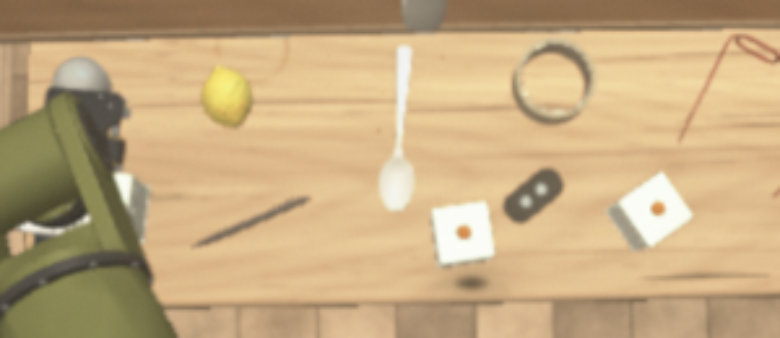

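The left tin hangs upright in the gripper, its underside about 15 cm up. The other two stand (knobs at (305,328) and (450,425)), and the spoon, fob, pen, lemon and tape haven't moved. Handing in.

```bash
python3 -c "
from cell import manip
print(manip.sign_off())"
```

```text
the job is handed in; nothing more can be done
None
```

I stood the fallen tin up and let go of it, then hefted the left tin and the right tin in that order. The left tin is the heaviest, and I handed the job in with it held upright.

| Tin | Force when lifted | Approx. mass |
|---|---|---|
| Fallen | 3.6 N | 0.36 kg |
| Left | 6.6 N | 0.67 kg |
| Right | 1.9 N | 0.2 kg |

**Last checks:** At 24.6 s the left tin was in a 30 N grip, with its underside about 15 cm above the worktop and 6.2 N on the wrist. The last pictures show the other two tins standing and the pen, fob, spoon, lemon and tape roll where they were.

**What didn't go to plan:**
- **Fallen tin:** My first 12 N grip lifted it flat instead of letting it pivot. I lowered it, loosened the grip to 3 N and repeated the arc. Its weight comes from that lift, so I didn't heft it again after standing it up.
- **Left tin:** Setting it down after the heft was a bit firm, with a brief wrist reading of about 31 N upward.

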